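# Check the curing pot's heat, then crack its lid

## Robot

A 6-joint arm with a two-finger parallel gripper is mounted at the origin on the work surface. World frame = base frame: x ahead of the robot, y to its left, z up, the work surface at z = 0. Lengths are in mm, angles in rad, forces in N, time in s.
With the tool pointing down it reaches from about 350 to 975 mm from the base axis. Payload 7.1 kg.
Tool frame: the origin (TCP) lies midway between the tips of the shut fingers; the grasp point (between the pads) lies 19 mm behind it (ctrl.grip_depth is the distance from the TCP to the grasp point, in mm); z points along the fingers, y is the line along which they close (so a half turn about z gives the same grasp; the last joint's range is limited). The gripper opens to 88 mm and grips with 3 to 60 N. Pads are 20 mm wide; open, the fingers measure 115 mm over their backs; the gripper's body (75 mm by 178 mm) begins 61 mm behind the grasp point.
Start: joints at [1.239, 0.423, 1.63, -0, 1.089, -0.019], TCP at [192.296, 594.666, 222.675] pointing down, gripper open.
Joint ranges: [-3, 3], [-0.9, 2.11], [0.09, 2.58], [-1.31, 4.45], [0.11, 2.69], [-2.54, 2.54]. Speed limits (rad/s): [2.39, 2.39, 3.01, 3.14, 3.14, 3.14].

## Interface

Orientations are given as a rotation vector (axis times angle).
In Python, from workcell import get_obs, vision, ctrl gives the robot as it stands.
- The arm moves only by the tool step_arm, never from a script. Its argument "plan" is a list of rows, each a list of 7 numbers: the opening, from -1 (shut) to 1 (fully open), then the shift along the tool's x, y, z as a fraction of full scale, then the turn, a rotation vector about the tool's x, y, z as a fraction of full scale. In form: [[fingers, dx, dy, dz, wx, wy, wz], ...]. A call has 1 to 20 rows; each row shifts and turns the commanded pose from where the row before left it, along the tool's axes as they then stand; what a row does not reach is not made up. Full scale, the value 1, is 50 mm for a shift and 0.12 rad for a turn. A row lasts 1/8 s, in which the tool goes at most 62.5 mm and 10.7 degrees, less where a joint would pass 70% of its speed; a pose out of reach is approached as far as the arm can. A call with a number of a shift or a turn outside -1 to 1 is refused whole. A call with a gripper value outside its range is refused whole. The fingers move at their own pace and stop on an object; the grip force is fixed at half the most. Time passes only in rows, so rows that do not move let the fingers close. It gives the time, the measured TCP pose, the force, the opening and the grip force at its end, in the units of the state.
- get_obs(): the state, without advancing time (a new reading comes with each control period).
- vision.get_image(name): name is "scene" or "side" or "wrist"; returns a dict with "pixels" (384x512x3 uint8, red, green, blue), "depth" (384x512 float32, mm along the optical axis (not along the pixel's ray), 0 where there is no reading), "fx", "fy", "cx", "cy" (pixels), "T" (4x4, takes a point from camera to world coordinates); the wrist camera has in their place "T_tool_cam" (4x4, takes a point from camera to tool coordinates, whose origin is the TCP and whose axes are the flange's). Camera axes: x right, y down, z forward; pixel columns grow to the right and rows downward; lengths in mm; the calibration is good to about 2 mm. A picture is of the moment at which its call begins: read the wrist's pose just before it.
- ctrl.close_job(): hands the job in; it is judged then, once.
The state is a dict: "t": time; "qpos": joint angles; "qvel": joint speeds; "joint_torque": joint torques, N m; "ee_pos": TCP position; "orientation": TCP orientation; "ft_force": force on the tool from outside, world axes, zero at the start; "moment": the same for the moment, N m; "width": finger opening in mm; "grasp_force": force on a finger pad.
Only numpy, scipy, OpenCV 4.12 (cv2) and the standard library are available. Lean on these libraries where they do the work, as an engineer would, in place of code of your own. Each camera call takes 0.05 s, during which the arm holds its last target. There are 200 camera calls.

## Task

Pick up the infrared thermometer from the cork mat and aim it squarely at the dark measuring spot on the side of the bangle-curing pot, its nose about 90 mm from the spot and not touching the pot, and hold it steady on the spot for a full second; then lay it back down on the cork mat. Then take the lid by its tab, break it free of the sticky gasket without flinging it wide, and hold it slightly open, with the tab about 35 mm higher than when shut: finish while still holding the lid there. Leave the other things on the bench where they are.

Things in the scene. Friction and masses are not known exactly. Their poses are not given: they have to be found in the camera images.
- pot: round steel curing pot, 170 mm across, bolted to the bench by a foot 196 mm across; the fixed wall's rim is 94 mm above the bench. Origin: centre of the underside; z up, +x from the lid's tab towards the hinge, -y out through the measuring boss. The clear lid (176 mm across, 10 mm thick, its upper face 108 mm above the bench) belongs to it. The pot is fixed; it cannot slide.
- spot (a point): centre of the outer face of the dark round measuring spot (36 mm across) on the steel boss (42 mm across) that sticks out of the pot's right side (pot's -y), 100 mm from the pot's axis and 65 mm above the bench; axes as the pot's: the spot faces pot -y.
- lid_tab (a point): grip point in the upright steel tab at the front (-x) edge of the pot's lid, 24 mm above the lid's upper face and 12 mm below the tab's top. The tab is 14 mm thick (along pot y) and 30 mm long (along pot x), and stands alone on the lid, so fingers closing along pot y take it from above. With the lid shut it lies 67 mm to -x of the pot's axis, 132 mm above the bench; axes turn with the lid.
- lid_hinge (a point): point on the lid's hinge axis: 93 mm to +x of the pot's axis, 100 mm above the bench; the axis is the pot's y. The tab's grip point is 160 mm in front of it and 32 mm above it when shut.
- lid (a joint): opening angle of the lid in rad: 0 shut, growing as the tab goes up, to 0.9 at the stop. A sticky gasket holds it: lifting at the tab takes 13 to 20 N at the peak, in the first 2 mm of lift; it lets go entirely by 15 mm (0.1 rad), and only the lid's weight (2 to 3 N at the tab) remains. Let go, the lid falls shut. 0.22 rad lifts the tab 34 mm.
- wand: stick-shaped infrared thermometer, lying on the cork mat: black box body 104 mm long, 24 mm wide, 28 mm high, with a thin steel neck and a round black nose; 129 mm long over all, about 110 g. Origin: centre of its underside, below the grasp point near its centre of mass; +x along it to the nose, z up. The box reaches from x = -65 to +39 mm.
- wand_nose (a point): centre of the thermometer's front opening: 64 mm ahead of wand's origin and 14 mm above it; it looks along +x (axes as the thermometer's).
- mat: cork mat 240 x 170 mm (its x, y), 4 mm thick, fixed to the bench; origin: centre of the underside.
- bangle_a: copper bangle lying flat, 70 mm across, 12 mm high; origin: centre of the underside (bystander; leave it)
- bangle_b: brass bangle lying flat, 66 mm across, 10 mm high; origin: centre of the underside (bystander; leave it)
- mandrel: upright tapered wooden bangle mandrel, 72 mm across at the foot, 130 mm high; origin: centre of the underside (bystander; leave it)
- stone_jar: glass jar with a steel cap, 56 mm across, 75 mm high; origin: centre of the underside (bystander; leave it)
- stone_bowl: white ceramic bowl, 80 mm across, 30 mm high; origin: centre of the underside (bystander; leave it)
- lac_tin: steel tin, 68 mm across, 70 mm high; origin: centre of the underside (bystander; leave it)
- brush: brush about 150 mm long, lying; origin under it (bystander; leave it)

How it is judged:
By the outcome, as a careful person would: the job done as asked, in the order asked, and still so for the second after the job is handed in, while the arm keeps its last pose, push and grip.
It also fails if it takes over 56 s, if anything falls off the work surface, if the arm or the gripper's body presses on something with over 40 N, if the wrist force passes 120 N, or if a joint passes its speed limit or range.

## Working session

There is one attempt and no reset: what is moved stays moved. The work goes in short steps, Python scripts to look and compute and a tool call to move; the robot and the scene stay as the last step left them, time stands still between calls to the robot, and variables do not carry over. Pictures are saved under pics/ and viewed, at most 10 in all, crops included, and the job is handed in when it is done.

Besides the shell and the picture viewer there is one more tool, called after "Emit:" by a JSON object that holds its "op" and its "data". step_arm: Moves the arm, as the interface text tells. Its arguments: {"type":"object","properties":{"plan":{"type":"array","items":{"type":"array","items":{"type":"number","minimum":-1,"maximum":1}}}},"required":["plan"]}

```bash
mkdir -p pics; ls; python3 - <<'E'
from workcell import get_obs, vision, ctrl
import cv2,numpy as np,pickle
o=get_obs();print({k:np.round(v,3) for k,v in o.items()},ctrl.grip_depth)
for n in("scene","side"):
    d=vision.get_image(n);pickle.dump(d,open(f"pics/{n}0.pkl","wb"))
    cv2.imwrite(f"pics/{n}0.png",cv2.resize(d["pixels"][:,:,::-1],(800,600),interpolation=cv2.INTER_CUBIC))
    print(n,np.round(d["T"],3).tolist(),d["fx"])
E
```

```text
pics
{'t': np.float64(0.0), 'qpos': array([ 1.239,  0.424,  1.631, -0.   ,  1.089, -0.019]), 'qvel': array([ 0.   , -0.   ,  0.   ,  0.001,  0.   , -0.001]), 'joint_torque': array([-1.0000e-03, -5.4462e+01, -2.7367e+01,  6.4000e-02,  2.3000e-02,
       -0.0000e+00]), 'ee_pos': array([192.109, 594.163, 221.902]), 'orientation': array([-4.890e-01, -3.103e+00,  2.000e-03]), 'ft_force': array([-0.11 ,  0.687, -0.052]), 'moment': array([0.005, 0.011, 0.022]), 'grasp_force': np.float64(0.0), 'width': np.float64(87.791)} 18.700000000000003
scene [[-0.122, 0.818, -0.563, 1180.843], [0.992, 0.107, -0.061, 95.632], [0.01, -0.566, -0.824, 1059.749], [0.0, 0.0, 0.0, 1.0]] 366.48376367237074
side [[0.724, -0.393, 0.567, -113.042], [-0.689, -0.426, 0.586, -695.637], [0.011, -0.815, -0.579, 779.804], [0.0, 0.0, 0.0, 1.0]] 439.0246807721776
```

View pics/scene0.png

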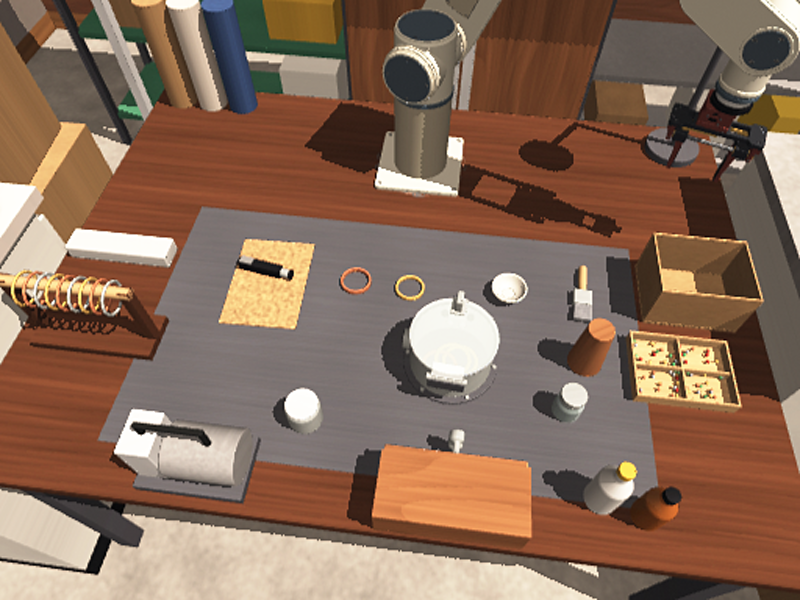

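View pics/side0.png

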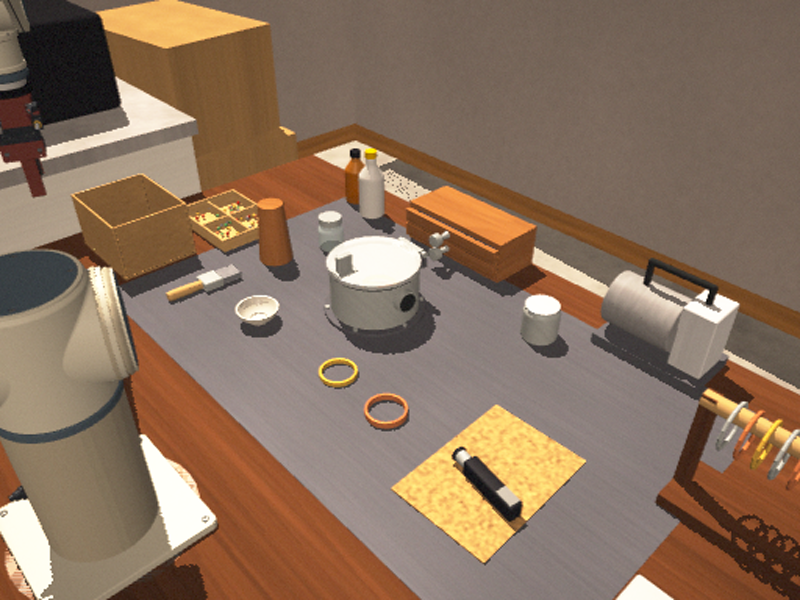

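```bash
cat > h.py <<'E'
import numpy as np,cv2,pickle
from scipy.spatial.transform import Rotation as R
def cloud(d,T=None):
    T=d["T"] if T is None else T
    z=d["depth"];v,u=np.indices(z.shape)
    P=np.stack([(u-d["cx"])/d["fx"]*z,(v-d["cy"])/d["fy"]*z,z],-1)
    return P@T[:3,:3].T+T[:3,3]
def line(c):  # PCA of xy
    m=c.mean(0);w,V=np.linalg.eigh(np.cov((c-m).T));return m,V[:,::-1]
E
python3 - <<'E'
from h import *
D={n:pickle.load(open(f"pics/{n}0.pkl","rb")) for n in("scene","side")}
def crop(n,u0,v0,u1,v1,k): return cv2.resize(D[n]["pixels"][v0:v1,u0:u1,::-1],None,fx=k,fy=k,interpolation=cv2.INTER_CUBIC)
a=crop("scene",140,145,210,215,5);b=crop("side",205,145,275,215,5);c=crop("side",280,275,350,345,5)
a2=crop("scene",255,180,325,250,5)
cv2.imwrite("pics/crops.png",cv2.resize(np.vstack([np.hstack([a,c]),np.hstack([a2,b])]),(600,600)))
for n in D:
    d=D[n];P=cloud(d);px=d["pixels"].astype(int)
    # lid upper face
    for lo,hi,reg in((100,116,'lid'),(120,150,'tab'),(24,40,'wand')):
        if reg=='wand': box=(145,160,200,182) if n=="scene" else (285,282,340,335)
        else: box=(255,180,325,255) if n=="scene" else (200,145,285,215)
        m=np.zeros(P.shape[:2],bool);m[box[1]:box[3],box[0]:box[2]]=1
        m&=(P[...,2]>lo)&(P[...,2]<hi)
        q=P[m];print(n,reg,len(q),np.round(q.mean(0),1),np.round(q.min(0),1),np.round(q.max(0),1))
        if reg!='lid':
            mm,V=line(q[:,:2]);t=(q[:,:2]-mm)@V;print('  dir',np.round(V[:,0],3),'ext',np.round(t.min(0),1),np.round(t.max(0),1))
        else:
            (c,r)=cv2.minEnclosingCircle(q[:,:2].astype(np.float32));print('  circ',c,r)
    m=(abs(P[...,2]-4)<8)&(px[...,0]>px[...,2]+70)&(px[...,1]>130)
    m=cv2.morphologyEx(m.astype(np.uint8),cv2.MORPH_OPEN,np.ones((3,3)))
    k,l,s,cc=cv2.connectedComponentsWithStats(m);i=1+s[1:,4].argmax()
    print('mat',s[i],cv2.minAreaRect(P[l==i][:,:2].astype(np.float32)),np.median(P[l==i][:,2]))
E
```

```text
scene lid 2359 [603.5 126.4 108.4] [505.4  39.9 100. ] [695.7 211.8 115.5]
  circ (601.2489013671875, 126.62236785888672) 97.56412506103516
scene tab 56 [531.5 131.4 139. ] [512.5 124.  120.4] [543.  139.3 148.4]
  dir [-0.998  0.069] ext [-11.5  -6.7] [19.1  7. ]
scene wand 209 [ 416.3 -315.7   31.4] [ 396.3 -377.4   24. ] [ 434.9 -249.1   38.1]
  dir [0.152 0.988] ext [-62.3 -11.4] [66.6 15.5]
mat [ 140  153   61   58 2271] ((438.96417236328125, -302.0933837890625), (245.5860137939453, 171.81663513183594), 2.1744191646575928) 4.837229450706218
side lid 1587 [591.  116.2 108.7] [502.   35.5 100.1] [688.2 214.2 115.9]
  circ (598.545166015625, 121.43340301513672) 96.76368713378906
side tab 105 [521.9 127.3 135.1] [508.9 120.5 120.1] [539.9 138.7 147.9]
  dir [-0.992  0.128] ext [-18.  -12.1] [13.6  5.7]
side wand 567 [ 408.9 -321.2   31.2] [ 390.5 -378.1   24. ] [ 431.2 -248.4   38.1]
  dir [0.166 0.986] ext [-56.2 -14.7] [73.3 10.8]
mat [ 251  259  123  100 5354] ((439.96881103515625, -300.0166015625), (244.55223083496094, 174.4736328125), 1.9066119194030762) 4.644718053194481
```

View pics/crops.png

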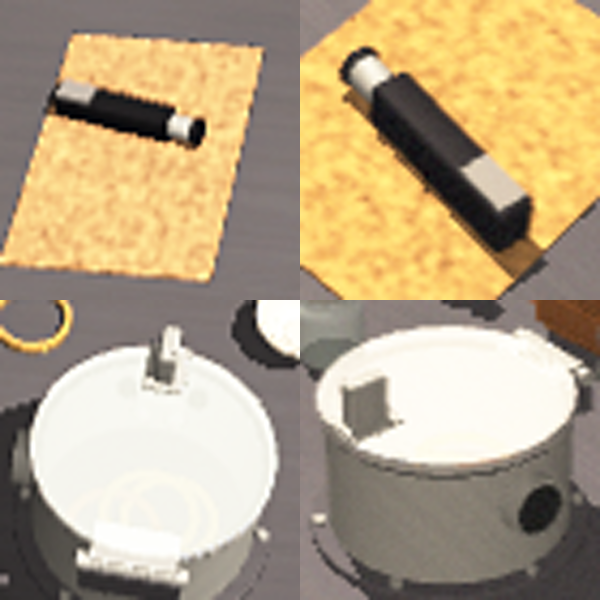

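```bash
python3 - <<'E'
from h import *
from scipy.optimize import least_squares
D={n:pickle.load(open(f"pics/{n}0.pkl","rb")) for n in("scene","side")}
for n,box in(("scene",(255,180,325,255)),("side",(200,145,285,230))):
    d=D[n];P=cloud(d);px=d["pixels"].astype(int)
    m=np.zeros(P.shape[:2],bool);m[box[1]:box[3],box[0]:box[2]]=1
    q=P[m&(abs(P[...,2]-108)<3)][:,:2]
    # boundary: max radius per angle bin around guess
    c=np.array([600.,124.])
    for it in range(4):
        a=np.arctan2(*(q-c).T[::-1]);r=np.hypot(*(q-c).T)
        b=np.digitize(a,np.linspace(-np.pi,np.pi,49));e=[]
        for i in range(1,49):
            k=np.where((b==i)&(r<97))[0]
            if len(k): e.append(q[k[r[k].argmax()]])
        e=np.array(e);rr=lambda p:np.hypot(*(e-p[:2]).T)-p[2]
        s=least_squares(rr,[*c,88],loss="soft_l1",f_scale=1.5).x;c=s[:2]
    print(n,'lid fit',s)
    t=P[m&(P[...,2]>140)&(P[...,2]<150)];print('tab top',t.mean(0),len(t))
    if n=="side":
        k=np.zeros_like(m);k[180:207,250:272]=1
        k&=(px.sum(-1)<110)&(P[...,2]>40)&(P[...,2]<90)
        sp=P[k];mm=sp.mean(0);w,V=np.linalg.eigh(np.cov((sp-mm).T));print('spot',mm,len(sp),'normal',V[:,0],np.sqrt(w), sp.min(0),sp.max(0))
    # wand top face of the box
    box=(145,160,200,182) if n=="scene" else (285,282,340,335)
    k=np.zeros_like(m);k[box[1]:box[3],box[0]:box[2]]=1
    k&=(P[...,2]>29)&(P[...,2]<35.5); w=P[k][:,:2]
    print('wand top',cv2.minAreaRect(w.astype(np.float32)),w.mean(0),np.median(P[k][:,2]))
    for nm,(u,v) in dict(tin=(302,405),bangle_a=(355,280),jar=(572,390)).items():
        if n=="scene": print(nm,P[int(v*.64),int(u*.64)])
E
```

```text
scene lid fit [594.54216263 126.61791299  87.22664867]
tab top [527.58093452 131.75023176 143.71153369] 39
wand top ((414.9991760253906, -313.30438232421875), (128.55018615722656, 25.962963104248047), 79.2942123413086) [ 415.10918736 -317.6721132 ] 32.381958917463066
tin [ 758.59882346 -141.67602007   68.91720504]
bangle_a [ 410.43617366 -106.19801558    2.63180341]
jar [663.88965162 360.6612826   73.13609341]
side lid fit [591.59991233 125.78549338  88.2458099 ]
tab top [522.5735618  129.17649815 143.91439519] 39
spot [582.72273698  27.49142941  67.31142027] 63 normal [-0.05185761 -0.99580663 -0.0753654 ] [1.62821589 7.93798218 8.55185909] [566.69509213  23.82398473  52.07669318] [600.46705261  32.05904308  86.40240212]
wand top ((412.08203125, -312.8958740234375), (129.19808959960938, 25.450969696044922), 80.70568084716797) [ 409.37281119 -325.36315412] 32.412147469234924
```

```bash
cat >> h.py <<'E'
def down(yaw,tilt=0):
    """tool down, its y at world angle yaw (rad); tilt turns it about its y so (opens lid)"""
    y=np.array([np.cos(yaw),np.sin(yaw),0]);z=np.array([0,0,-1.]);M=np.stack([np.cross(y,z),y,z],1)
    return M
def plan(g,wps,start=None):
    """wps: (pos, Rmat, nrows). prints rounded rows from the measured pose"""
    if start is None:
        from workcell import get_obs
        o=get_obs();p,M=o["ee_pos"].copy(),R.from_rotvec(o["orientation"]).as_matrix()
    else: p,M=start
    rows=[]
    for P,T,n in wps:
        for i in range(n):
            k=n-i;d=M.T@(np.array(P)-p)/k/50;w=R.from_matrix(M.T@T).as_rotvec()/k/.12
            r=np.round(np.r_[d,w],3);rows.append([g,*[float(x) for x in r+0.]])
            p=p+M@r[:3]*50;M=M@R.from_rotvec(r[3:]*.12).as_matrix()
    print(str(rows).replace(" ",""));print(len(rows),'max',np.abs(np.array(rows)[:,1:]).max(),'end',p.round(2),R.from_matrix(M).as_rotvec().round(3))
    return p,M
E
python3 - <<'E'
from h import *
yw=np.radians(80)-np.pi/2
M=down(yw)
s=plan(1,[((440,150,225),down(np.radians(30)),11),((413.5,-312.6,225),M,9)])
E
```

```text
[[1,-0.677,-0.63,-0.005,-0.001,0.0,0.556],[1,-0.718,-0.583,-0.005,-0.001,0.0,0.556],[1,-0.755,-0.534,-0.005,-0.001,0.0,0.556],[1,-0.789,-0.483,-0.005,-0.001,0.0,0.557],[1,-0.819,-0.429,-0.005,-0.001,0.001,0.556],[1,-0.846,-0.373,-0.005,-0.001,0.0,0.557],[1,-0.869,-0.316,-0.005,-0.001,0.001,0.556],[1,-0.889,-0.257,-0.005,-0.001,0.0,0.557],[1,-0.904,-0.197,-0.005,-0.001,0.001,0.556],[1,-0.915,-0.136,-0.005,-0.001,0.0,0.557],[1,-0.921,-0.075,-0.005,-0.001,0.001,0.556],[1,-0.861,-0.565,0.0,0.0,0.0,0.646],[1,-0.902,-0.497,0.0,0.0,0.0,0.646],[1,-0.938,-0.425,0.0,0.0,0.0,0.647],[1,-0.968,-0.351,0.0,0.0,0.0,0.646],[1,-0.992,-0.275,0.0,0.0,0.0,0.647],[1,-1.011,-0.198,0.0,0.0,0.0,0.646],[1,-1.023,-0.119,0.0,0.0,0.0,0.647],[1,-1.029,-0.039,0.0,0.0,0.0,0.646],[1,-1.028,0.041,0.0,0.0,0.0,0.647]]
20 max 1.029 end [ 413.51 -312.59  224.98] [-2.407 -2.019 -0.   ]
```

Emit:
{"op": "step_arm", "data": {"plan": [[1, -0.68, -0.63, -0.1, 0, 0, 0.556], [1, -0.72, -0.58, -0.1, 0, 0, 0.556], [1, -0.755, -0.53, -0.1, 0, 0, 0.556], [1, -0.79, -0.48, -0.1, 0, 0, 0.556], [1, -0.82, -0.43, -0.1, 0, 0, 0.556], [1, -0.845, -0.37, -0.1, 0, 0, 0.556], [1, -0.87, -0.31, -0.1, 0, 0, 0.556], [1, -0.89, -0.26, -0.1, 0, 0, 0.556], [1, -0.9, -0.2, -0.1, 0, 0, 0.556], [1, -0.91, -0.13, -0.1, 0, 0, 0.556], [1, -0.92, -0.07, -0.1, 0, 0, 0.556], [1, 0, 0, 0, 0, 0, 0], [1, 0, 0, 0, 0, 0, 0]]}}

```text
t: 1.72
ee_pos: [440.5, 151.7, 277.3]
orientation: [-1.57, -2.72, 0.001]
ft_force: [-0.0, -0.1, -0.6]
width: 87.7
grasp_force: 0.0
```

```bash
python3 - <<'E'
from h import *
from workcell import get_obs,vision
o=get_obs();d=vision.get_image("wrist");d["o"]=o;pickle.dump(d,open("pics/w1.pkl","wb"))
print(o["ee_pos"],o["orientation"],o["qpos"],d["T_tool_cam"].round(3).tolist(),d["fx"])
cv2.imwrite("pics/w1.png",d["pixels"][:,:,::-1])
E
```

```text
[440.54040678 151.67108899 277.33897684] [-1.57012536e+00 -2.72016516e+00  5.91174922e-04] [ 3.05807892e-01  1.17265125e-01  1.91336987e+00  3.72654263e-04
  1.11177411e+00 -2.18156161e-01] [[0.0, -0.962, -0.272, 74.437], [1.0, 0.0, -0.0, 0.655], [0.0, -0.272, 0.962, -162.651], [0.0, 0.0, 0.0, 1.0]] 340.70481699965467
```

View pics/w1.png

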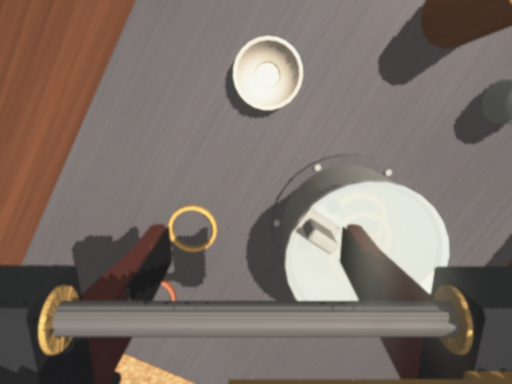

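```bash
python3 - <<'E'
from h import *
from scipy.optimize import least_squares
d=pickle.load(open("pics/w1.pkl","rb"));o=d["o"]
T=np.eye(4);T[:3,:3]=R.from_rotvec(o["orientation"]).as_matrix();T[:3,3]=o["ee_pos"];P=cloud(d,T@d["T_tool_cam"])
q=P[(abs(P[...,2]-144)<4)&(np.hypot(P[...,0]-525,P[...,1]-130)<40)]
print('tab top',len(q),q.mean(0),cv2.minAreaRect(q[:,:2].astype(np.float32)))
mm,V=line(q[:,:2]);print(V[:,0],mm)
m=(abs(P[...,2]-108)<4)&(np.hypot(P[...,0]-593,P[...,1]-126)<100)&(np.arange(384)[:,None]<300)
q=P[m];print('lid z',np.median(q[:,2]))
q=q[:,:2];c=np.array([593.,126.])
for it in range(4):
    a=np.arctan2(*(q-c).T[::-1]);r=np.hypot(*(q-c).T);b=np.digitize(a,np.linspace(-np.pi,np.pi,73));e=[]
    for i in range(1,73):
        k=np.where((b==i)&(r<96))[0]
        if len(k) and r[k].max()>80: e.append(q[k[r[k].argmax()]])
    e=np.array(e);s=least_squares(lambda p:np.hypot(*(e-p[:2]).T)-88,c,loss="soft_l1",f_scale=1.5).x;c=s
print('lid',s,len(e))
M=down(np.radians(-10))
plan(1,[((413.5,-312.6,200),M,11)])
E
```

```text
tab top 439 [524.54494105 133.10751678 144.03327059] ((525.2953491210938, 132.4611053466797), (14.02037239074707, 29.385046005249023), 85.08796691894531)
[-0.9980791   0.06195246] [524.54494105 133.10751678]
lid z 108.67013431673016
lid [592.52596974 127.26737112] 47
[[1,-0.707,-0.466,0.141,-0.001,0.0,0.53],[1,-0.735,-0.42,0.141,-0.001,0.0,0.53],[1,-0.76,-0.372,0.14,-0.001,0.0,0.53],[1,-0.782,-0.323,0.14,-0.001,0.0,0.53],[1,-0.801,-0.273,0.14,0.0,0.0,0.53],[1,-0.817,-0.221,0.141,-0.001,0.0,0.53],[1,-0.829,-0.169,0.14,-0.001,0.0,0.53],[1,-0.838,-0.116,0.141,0.0,-0.001,0.53],[1,-0.844,-0.062,0.14,-0.001,0.0,0.53],[1,-0.847,-0.009,0.141,0.0,-0.001,0.529],[1,-0.845,0.045,0.141,-0.001,0.0,0.53]]
11 max 0.847 end [ 413.48 -312.59  199.98] [2.407 2.019 0.   ]
```

Emit:
{"op": "step_arm", "data": {"plan": [[1, -0.707, -0.466, 0.14, 0, 0, 0.53], [1, -0.735, -0.42, 0.14, 0, 0, 0.53], [1, -0.76, -0.372, 0.14, 0, 0, 0.53], [1, -0.782, -0.323, 0.14, 0, 0, 0.53], [1, -0.8, -0.273, 0.14, 0, 0, 0.53], [1, -0.817, -0.221, 0.14, 0, 0, 0.53], [1, -0.829, -0.169, 0.14, 0, 0, 0.53], [1, -0.838, -0.116, 0.14, 0, 0, 0.53], [1, -0.844, -0.062, 0.14, 0, 0, 0.53], [1, -0.847, -0.01, 0.14, 0, 0, 0.53], [1, -0.845, 0.045, 0.14, 0, 0, 0.53], [1, 0, 0, 0, 0, 0, 0], [1, 0, 0, 0, 0, 0, 0]]}}

```text
t: 3.4
ee_pos: [413.8, -311.6, 200.3]
orientation: [-2.405, -2.019, -0.0]
ft_force: [-0.1, -0.8, 0.5]
width: 87.5
grasp_force: 0.0
```

```bash
python3 - <<'E'
from h import *
from workcell import get_obs,vision
o=get_obs();d=vision.get_image("wrist");d["o"]=o;pickle.dump(d,open("pics/w2.pkl","wb"))
print(o["ee_pos"],o["orientation"],o["qpos"])
T=np.eye(4);T[:3,:3]=R.from_rotvec(o["orientation"]).as_matrix();T[:3,3]=o["ee_pos"];P=cloud(d,T@d["T_tool_cam"])
k=(abs(P[...,2]-32)<3)&(np.hypot(P[...,0]-413,P[...,1]+313)<90);q=P[k]
print(len(q),np.median(q[:,2]),cv2.minAreaRect(q[:,:2].astype(np.float32)))
cv2.imwrite("pics/w2.png",d["pixels"][:,:,::-1])
E
```

```text
[ 413.76337509 -311.58810531  200.33851734] [-2.40482912e+00 -2.01939150e+00 -4.73229546e-05] [-6.68612898e-01  2.96946698e-01  1.88262439e+00  3.67691781e-04
  9.63334289e-01 -4.95022011e-01]
2368 32.58203644022416 ((413.6938171386719, -312.42437744140625), (127.53233337402344, 23.553075790405273), 80.59101867675781)
```

View pics/w2.png

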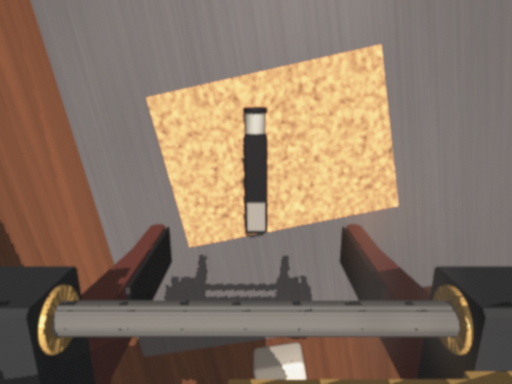

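Emit:
{"op": "step_arm", "data": {"plan": [[1, 0, 0, 0.75, 0, 0, 0.05], [1, 0, 0, 0.75, 0, 0, 0], [1, 0, 0, 0.75, 0, 0, 0], [1, 0, 0, 0.75, 0, 0, 0], [1, 0, 0, 0.4, 0, 0, 0], [1, 0, 0, 0.3, 0, 0, 0], [1, 0, 0, 0.13, 0, 0, 0], [1, 0, 0, 0, 0, 0, 0], [-1, 0, 0, 0, 0, 0, 0], [-1, 0, 0, 0, 0, 0, 0], [-1, 0, 0, 0, 0, 0, 0], [-1, 0, 0, 0, 0, 0, 0], [-1, 0, 0, 0, 0, 0, 0], [-1, 0, 0, 0, 0, 0, 0]]}}

```text
t: 5.2
ee_pos: [413.6, -313.0, 9.2]
orientation: [-2.414, -2.011, 0.0]
ft_force: [0.4, -0.7, 0.2]
width: 31.7
grasp_force: 0.0
```

Emit:
{"op": "step_arm", "data": {"plan": [[-1, 0, 0, 0, 0, 0, -0.08], [-1, 0, 0, 0, 0, 0, 0], [-1, 0, 0, 0, 0, 0, 0], [-1, 0, 0, 0, 0, 0, 0]]}}

```text
t: 5.7
ee_pos: [413.6, -313.0, 9.1]
orientation: [-2.404, -2.022, 0.0]
ft_force: [0.9, -0.3, -0.6]
width: 23.7
grasp_force: 30.0
```

```bash
python3 - <<'E'
from h import *
M=down(-.08);from workcell import get_obs
M0=R.from_rotvec(get_obs()["orientation"]).as_matrix()
plan(-1,[((413.6,-313,90),M0,3),((571.9,-150,90),M,6),((571.9,-127.2,56),M,3)])
E
```

```text
[[-1,0.0,0.0,-0.539,0.0,0.0,0.0],[-1,0.0,-0.001,-0.539,0.0,0.0,0.0],[-1,0.0,0.0,-0.539,0.0,0.0,0.0],[-1,0.626,0.427,0.0,0.0,0.0,-0.128],[-1,0.619,0.436,0.0,0.0,0.0,-0.128],[-1,0.612,0.446,0.0,0.0,0.0,-0.128],[-1,0.605,0.455,0.0,0.0,0.0,-0.127],[-1,0.598,0.465,0.0,0.0,0.0,-0.128],[-1,0.591,0.474,0.0,-0.001,0.0,-0.127],[-1,0.151,-0.012,0.227,0.0,0.0,0.0],[-1,0.152,-0.012,0.226,0.0,0.0,0.0],[-1,0.151,-0.013,0.227,0.0,0.0,0.0]]
12 max 0.626 end [ 571.89 -127.22   56.  ] [2.309 2.131 0.   ]
```

Emit:
{"op": "step_arm", "data": {"plan": [[-1, 0, 0, -0.3, 0, 0, 0], [-1, 0, 0, -0.65, 0, 0, 0], [-1, 0, 0, -0.67, 0, 0, 0], [-1, 0.626, 0.427, 0, 0, 0, -0.128], [-1, 0.619, 0.436, 0, 0, 0, -0.128], [-1, 0.612, 0.446, 0, 0, 0, -0.128], [-1, 0.605, 0.455, 0, 0, 0, -0.127], [-1, 0.598, 0.465, 0, 0, 0, -0.128], [-1, 0.591, 0.474, 0, 0, 0, -0.127], [-1, 0.15, -0.012, 0.227, 0, 0, 0], [-1, 0.15, -0.012, 0.227, 0, 0, 0], [-1, 0.15, -0.013, 0.227, 0, 0, 0], [-1, 0, 0, 0, 0, 0, 0], [-1, 0, 0, 0, 0, 0, 0]]}}

```text
t: 7.45
ee_pos: [571.8, -127.9, 56.1]
orientation: [-2.309, -2.13, 0.0]
ft_force: [0.1, -0.3, -1.4]
width: 23.6
grasp_force: 30.0
```

```bash
python3 - <<'E'
from h import *
from workcell import get_obs,vision
o=get_obs();print(o["ee_pos"],o["orientation"],o["ft_force"],o["width"])
C=[]
for n in("side","scene"):
    d=vision.get_image(n);pickle.dump(d,open(f"pics/{n}1.pkl","wb"));T=d["T"]
    # predicted nose pixel
    c=np.linalg.inv(T)@np.array([577.1,-62.4,65,1]);print(n,c[0]/c[2]*d["fx"]+d["cx"],c[1]/c[2]*d["fy"]+d["cy"])
    u,v=int(c[0]/c[2]*d["fx"]+d["cx"]),int(c[1]/c[2]*d["fy"]+d["cy"])
    C.append(cv2.resize(d["pixels"][v-50:v+50,u-50:u+50,::-1],(400,400),interpolation=cv2.INTER_CUBIC));print(u-50,v-50)
cv2.imwrite("pics/aim.png",np.hstack(C))
E
```

```text
[ 571.79050867 -127.92617205   56.13427431] [-2.30909222e+00 -2.13015432e+00  1.83252683e-04] [ 0.11542858 -0.33806128 -1.39002074] 23.646741032854436
side 281.88110663140566 209.23054995093867
231 159
scene 230.3209653013858 210.23417213598887
180 160
```

View pics/aim.png

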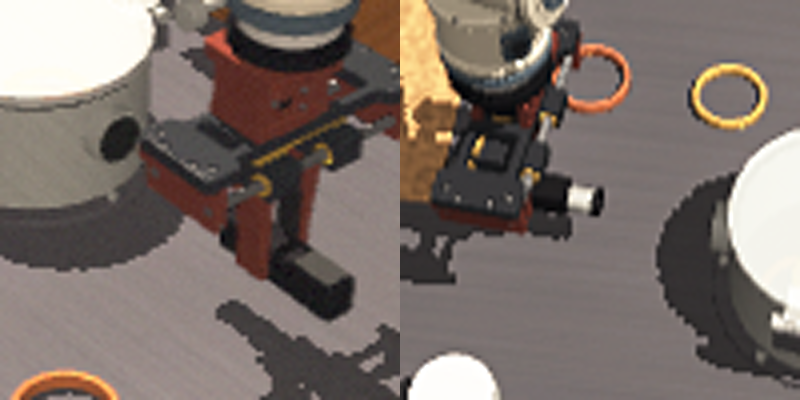

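```bash
python3 - <<'E'
from h import *
D={n:pickle.load(open(f"pics/{n}1.pkl","rb")) for n in("scene","side")}
wd=np.array([.0799,.9968]);no=np.array([.9968,-.0799]);t0=np.array([571.8,-127.9])
for n,(u0,u1,v0,v1) in dict(scene=(210,234,200,216),side=(285,322,213,240)).items():
    P=cloud(D[n])[v0:v1,u0:u1].reshape(-1,3);a=(P[:,:2]-t0)@wd;b=(P[:,:2]-t0)@no
    for lo,hi in((-70,-55),(-55,-40),(-40,-25),(-25,-10),(20,38),(40,52),(52,62),(62,72)):
        k=(a>lo)&(a<hi)&(abs(b)<18)&(P[:,2]>60)&(P[:,2]<95)
        if k.sum()>3: print(n,lo,k.sum(),'zmed/max',np.median(P[k,2]).round(1),P[k,2].max().round(1),'b',b[k].min().round(1),b[k].max().round(1),'amax',a[k].max().round(1),a[k].min().round(1))
E
```

```text
scene 20 53 zmed/max 77.5 83.0 b -11.2 13.6 amax 37.9 20.2
scene 40 27 zmed/max 73.9 80.0 b -9.7 11.4 amax 51.5 40.2
scene 52 18 zmed/max 73.0 78.2 b -5.0 12.3 amax 61.7 52.0
scene 62 10 zmed/max 71.2 79.1 b -5.6 11.2 amax 64.2 62.5
side -70 71 zmed/max 74.3 82.6 b -12.6 10.0 amax -55.6 -66.5
side -55 63 zmed/max 79.3 82.8 b -14.6 9.6 amax -40.0 -54.8
side -40 58 zmed/max 78.3 83.2 b -14.3 10.2 amax -25.0 -39.9
side -25 83 zmed/max 78.5 94.5 b -17.6 18.0 amax -10.1 -24.7
side 20 20 zmed/max 68.7 79.1 b -15.0 -8.6 amax 36.1 20.3
```

Emit:
{"op": "step_arm", "data": {"plan": [[-1, 0.02, 0, 0, 0, 0, 0], [-1, 0, 0, 0, 0, 0, 0], [-1, 0, 0, 0, 0, 0, 0], [-1, 0, 0, 0, 0, 0, 0], [-1, 0, 0, 0, 0, 0, 0], [-1, 0, 0, 0, 0, 0, 0], [-1, 0, 0, 0, 0, 0, 0], [-1, 0, 0, 0, 0, 0, 0], [-1, 0, 0, 0, 0, 0, 0], [-1, 0, 0, 0, 0, 0, 0], [-1, 0, 0, 0, 0, 0, 0], [-1, 0, 0, 0, 0, 0, 0], [-1, 0, 0, 0, 0, 0, 0], [-1, 0, 0, 0, 0, 0, 0], [-1, 0, 0, 0, 0, 0, 0], [-1, 0, 0, 0, 0, 0, 0]]}}

```text
t: 9.55
ee_pos: [572.0, -126.4, 56.1]
orientation: [-2.308, -2.131, 0.0]
ft_force: [1.3, 0.4, -0.9]
width: 24.1
grasp_force: 30.0
```

```bash
python3 - <<'E'
from h import *
M=down(-.08);N=down(np.radians(-9.8))
plan(-1,[((571.9,-150,90),M,3),((430,-305,90),N,6),((430,-305,20),N,3),((430,-305,9.5),N,3)])
E
```

```text
[[-1,-0.157,0.012,-0.226,0.0,0.0,0.0],[-1,-0.156,0.012,-0.226,0.0,0.0,0.0],[-1,-0.157,0.011,-0.226,0.0,0.0,0.0],[-1,-0.553,-0.43,0.0,0.0,0.0,0.127],[-1,-0.559,-0.422,0.0,0.0,0.0,0.126],[-1,-0.566,-0.413,0.0,0.0,0.0,0.127],[-1,-0.572,-0.405,0.0,0.0,0.0,0.126],[-1,-0.577,-0.396,0.0,0.0,0.0,0.127],[-1,-0.584,-0.386,0.001,0.0,0.0,0.126],[-1,0.0,0.0,0.467,0.0,0.0,0.0],[-1,0.0,0.0,0.466,0.0,0.0,0.0],[-1,0.0,0.0,0.467,0.0,0.0,0.0],[-1,0.0,0.0,0.07,0.0,0.0,0.0],[-1,0.0,0.0,0.07,0.0,0.0,0.0],[-1,0.0,0.0,0.07,0.0,0.0,0.0]]
15 max 0.584 end [ 430.01 -305.01    9.48] [-2.403 -2.024  0.   ]
```

Emit:
{"op": "step_arm", "data": {"plan": [[-1, -0.157, 0.012, -0.226, 0, 0, 0], [-1, -0.157, 0.012, -0.226, 0, 0, 0], [-1, -0.157, 0.011, -0.226, 0, 0, 0], [-1, -0.553, -0.43, 0, 0, 0, 0.127], [-1, -0.559, -0.422, 0, 0, 0, 0.127], [-1, -0.566, -0.413, 0, 0, 0, 0.127], [-1, -0.572, -0.405, 0, 0, 0, 0.127], [-1, -0.577, -0.396, 0, 0, 0, 0.127], [-1, -0.584, -0.386, 0, 0, 0, 0.127], [-1, 0, 0, 0, 0, 0, 0], [-1, 0, 0, 0.467, 0, 0, 0], [-1, 0, 0, 0.467, 0, 0, 0], [-1, 0, 0, 0.4, 0, 0, 0], [-1, 0, 0, 0.15, 0, 0, 0], [-1, 0, 0, 0.08, 0, 0, 0], [-1, 0, 0, 0.03, 0, 0, 0], [-1, 0, 0, 0, 0, 0, 0]]}}

```text
t: 11.68
ee_pos: [430.3, -305.2, 10.8]
orientation: [2.403, 2.023, 0.0]
ft_force: [-0.0, -0.9, -1.1]
width: 23.5
grasp_force: 30.0
```

Emit:
{"op": "step_arm", "data": {"plan": [[-1, 0, 0, 0.02, 0, 0, 0], [-1, 0, 0, 0.014, 0, 0, 0], [-1, 0, 0, 0, 0, 0, 0]]}}

```text
t: 12.05
ee_pos: [430.2, -305.2, 9.1]
orientation: [2.403, 2.023, 0.0]
ft_force: [-0.6, 0.5, 5.2]
width: 23.9
grasp_force: 30.0
```

Touched down (5 N). Release, then rise.

Emit:
{"op": "step_arm", "data": {"plan": [[0, 0, 0, 0, 0, 0, 0], [0, 0, 0, 0, 0, 0, 0], [0, 0, 0, 0, 0, 0, 0], [0, 0, 0, 0, 0, 0, 0], [0, 0, 0, -0.3, 0, 0, 0], [0, 0, 0, -0.8, 0, 0, 0], [0, 0, 0, -1, 0, 0, 0], [0, 0, 0, -1, 0, 0, 0], [0, 0, 0, -1, 0, 0, 0], [0, 0, 0, 0, 0, 0, 0]]}}

```text
t: 13.3
ee_pos: [432.1, -306.6, 218.7]
orientation: [2.397, 2.017, 0.003]
ft_force: [-0.8, -0.0, 0.1]
width: 43.6
grasp_force: 0.0
```

```bash
python3 - <<'E'
from h import *
from workcell import vision,get_obs
d=vision.get_image("side");P=cloud(d);b=(abs(P[...,2]-32)<3)&(np.hypot(P[...,0]-430,P[...,1]+305)<90)
q=P[b];print(len(q),np.median(q[:,2]),cv2.minAreaRect(q[:,:2].astype(np.float32)))
a=-.08;N=down(np.pi/2+a);g=np.array([525.2,132.6])
print(get_obs()["width"],get_obs()["qpos"])
plan(0,[((500,-60,205),down(np.radians(40)),7),((*g,180),N,7)])
E
```

```text
387 32.31787249293211 ((428.1181335449219, -305.0340881347656), (128.789794921875, 25.04591178894043), 80.73284149169922)
43.54487867715459 [-6.39548329e-01  2.87666161e-01  1.85191105e+00 -7.65641071e-06
  9.97094278e-01 -4.68107199e-01]
[[0,0.725,0.075,0.031,0.004,0.005,-1.035],[0,0.711,0.164,0.031,0.004,0.005,-1.035],[0,0.685,0.251,0.032,0.004,0.005,-1.035],[0,0.648,0.334,0.032,0.004,0.005,-1.035],[0,0.602,0.411,0.032,0.004,0.004,-1.035],[0,0.546,0.483,0.032,0.003,0.004,-1.036],[0,0.482,0.547,0.032,0.004,0.005,-1.035],[0,0.375,0.409,0.071,0.0,0.0,-0.944],[0,0.327,0.449,0.071,0.0,0.0,-0.944],[0,0.274,0.483,0.072,0.0,0.0,-0.944],[0,0.217,0.51,0.071,0.0,0.0,-0.943],[0,0.159,0.532,0.072,0.0,0.0,-0.944],[0,0.097,0.546,0.071,0.0,0.0,-0.943],[0,0.035,0.554,0.072,0.0,0.0,-0.944]]
14 max 1.036 end [525.21 132.6  179.98] [-0.126 -3.139  0.   ]
```

Emit:
{"op": "step_arm", "data": {"plan": [[0, 0.725, 0.075, 0.03, 0, 0, -1], [0, 0.711, 0.164, 0.03, 0, 0, -1], [0, 0.685, 0.251, 0.03, 0, 0, -1], [0, 0.648, 0.334, 0.03, 0, 0, -1], [0, 0.602, 0.411, 0.03, 0, 0, -1], [0, 0.546, 0.483, 0.03, 0, 0, -1], [0, 0.482, 0.547, 0.03, 0, 0, -1], [0, 0.375, 0.409, 0.04, 0, 0, -0.98], [0, 0.327, 0.449, 0.04, 0, 0, -0.98], [0, 0.274, 0.483, 0.04, 0, 0, -0.98], [0, 0.217, 0.51, 0.04, 0, 0, -0.98], [0, 0.159, 0.532, 0.04, 0, 0, -0.98], [0, 0.097, 0.546, 0.04, 0, 0, -0.98], [0, 0.035, 0.554, 0.04, 0, 0, -0.98], [0, 0, 0, 0, 0, 0, 0], [0, 0, 0, 0, 0, 0, 0]]}}

```text
t: 15.35
ee_pos: [529.7, 131.3, 188.3]
orientation: [-0.126, -3.137, 0.001]
ft_force: [0.1, 0.4, -0.4]
width: 43.6
grasp_force: 0.0
```

```bash
python3 - <<'E'
from h import *
from workcell import vision,get_obs
a=-.08;N=down(np.pi/2+a);g=np.array([525.2,132.6])
o=get_obs();d=vision.get_image("wrist");print(o["ee_pos"],o["qpos"][5])
T=np.eye(4);T[:3,:3]=R.from_rotvec(o["orientation"]).as_matrix();T[:3,3]=o["ee_pos"];P=cloud(d,T@d["T_tool_cam"])
q=P[(abs(P[...,2]-144)<4)&(np.hypot(P[...,0]-525,P[...,1]-132)<25)]
if len(q)>10:print(len(q),q.mean(0),cv2.minAreaRect(q[:,:2].astype(np.float32)))
plan(0,[((*g,155),N,2),((*g,113.5),N,5)])
E
```

```text
[529.73788948 131.27940901 188.28484403] -1.2688905326549809
952 [524.64341683 132.79832853 144.07412588] ((525.7506713867188, 132.65402221679688), (13.807029724121094, 30.739532470703125), 85.95684051513672)
[[0,0.048,0.012,0.335,-0.003,-0.006,-0.003],[0,0.049,0.012,0.336,-0.003,-0.006,-0.004],[0,0.0,0.0,0.166,0.0,0.0,0.0],[0,0.0,0.0,0.166,0.0,0.0,0.0],[0,0.0,0.0,0.166,0.0,0.0,0.0],[0,0.0,0.0,0.166,0.0,0.0,0.0],[0,0.0,0.0,0.166,0.0,0.0,0.0]]
7 max 0.336 end [525.19 132.61 113.48] [0.126 3.139 0.   ]
```

Emit:
{"op": "step_arm", "data": {"plan": [[0, 0.048, 0.012, 0.335, 0, 0, 0], [0, 0.048, 0.012, 0.335, 0, 0, 0], [0, 0, 0, 0.3, 0, 0, 0], [0, 0, 0, 0.25, 0, 0, 0], [0, 0, 0, 0.16, 0, 0, 0], [0, 0, 0, 0.1, 0, 0, 0], [-1, 0, 0, 0, 0, 0, 0], [-1, 0, 0, 0, 0, 0, 0], [-1, 0, 0, 0, 0, 0, 0], [-1, 0, 0, 0, 0, 0, 0], [-1, 0, 0, 0, 0, 0, 0], [-1, 0, 0, 0, 0, 0, 0], [-1, 0, 0, 0, 0, 0, 0]]}}

```text
t: 17.02
ee_pos: [526.1, 132.2, 115.5]
orientation: [0.122, 3.139, -0.003]
ft_force: [0.2, -7.1, 2.9]
width: 14.1
grasp_force: 30.0
```

```bash
cat > arc.py <<'E'
from h import *
from workcell import get_obs
import sys
a=-.08;c=np.array([592.3,127,0]);xh=np.array([np.cos(a),np.sin(a),0]);yh=np.array([-np.sin(a),np.cos(a),0])
H=c+93*xh+[0,0,100]
o=get_obs();p=o["ee_pos"];M=R.from_rotvec(o["orientation"]).as_matrix()
G=p-M[:,2]*18.7;rel=G-H;print('grasp rel hinge',rel@xh,rel@yh,rel[2],'tilt',np.arctan2(-M[:,2]@xh,-M[:,2][2]),o["ft_force"],o["width"])
def wp(th):
    Q=R.from_rotvec(yh*th).as_matrix();return H+Q@(p-H),Q@M
if len(sys.argv)>1: plan(-1,[(*wp(float(t)),1) for t in sys.argv[1].split(",")])
E
python3 arc.py 0.005,.01,.015,.02,.03,.04,.05,.06,.07,.08,.09,.1,.11,.12,.13,.14,.15,.16
```

```text
grasp rel hinge -159.44280328618208 -0.09340894953760959 34.24880531475216 tilt -0.0005495780988413665 [ 0.24427112 -7.06146857  2.86160062] 14.071919248565047
[[-1,-0.002,0.0,-0.016,0.0,0.042,0.0],[-1,-0.001,0.0,-0.016,0.0,0.041,0.0],[-1,-0.002,0.0,-0.016,0.0,0.042,0.0],[-1,-0.001,0.0,-0.016,0.0,0.042,0.0],[-1,-0.004,0.0,-0.032,-0.001,0.083,0.0],[-1,-0.003,0.0,-0.031,0.0,0.083,-0.001],[-1,-0.003,0.0,-0.032,0.0,0.084,0.0],[-1,-0.004,0.0,-0.032,0.0,0.083,0.0],[-1,-0.003,0.0,-0.032,0.0,0.083,0.0],[-1,-0.003,-0.001,-0.032,0.0,0.084,0.0],[-1,-0.003,0.0,-0.032,-0.001,0.083,0.0],[-1,-0.004,0.0,-0.032,0.0,0.083,-0.001],[-1,-0.003,0.0,-0.032,0.0,0.084,0.0],[-1,-0.003,0.0,-0.031,0.0,0.083,0.0],[-1,-0.004,0.0,-0.032,0.0,0.083,0.0],[-1,-0.003,0.0,-0.032,-0.001,0.084,0.0],[-1,-0.003,0.0,-0.032,0.0,0.083,0.0],[-1,-0.003,0.0,-0.032,0.0,0.083,-0.001]]
18 max 0.084 end [530.55 131.83 140.76] [-0.116 -2.98  -0.007]
```

Emit:
{"op": "step_arm", "data": {"plan": [[-1, -0.002, 0, -0.016, 0, 0.042, 0], [-1, -0.001, 0, -0.016, 0, 0.042, 0], [-1, -0.002, 0, -0.016, 0, 0.042, 0], [-1, -0.001, 0, -0.016, 0, 0.042, 0], [-1, -0.004, 0, -0.032, 0, 0.083, 0], [-1, -0.003, 0, -0.032, 0, 0.083, 0], [-1, -0.003, 0, -0.032, 0, 0.083, 0], [-1, -0.004, 0, -0.032, 0, 0.083, 0], [-1, -0.003, 0, -0.032, 0, 0.083, 0], [-1, -0.003, 0, -0.032, 0, 0.083, 0]]}}

```text
t: 18.27
ee_pos: [527.4, 132.1, 127.3]
orientation: [-0.119, -3.059, -0.002]
ft_force: [2.4, -4.5, -5.5]
width: 13.9
grasp_force: 30.0
```

```bash
python3 arc.py
```

```text
grasp rel hinge -156.5880539823885 -0.08767245878332197 45.96609368119047 tilt 0.08065426812952198 [ 2.39228087 -4.52422331 -5.53704166] 13.923375254655234
```

```bash
python3 arc.py .01,.02,.03,.045,.06,.075,.09,.105,.12,.135,.147
```

```text
grasp rel hinge -156.5880539823885 -0.08767245878332197 45.96609368119047 tilt 0.08065426812952198 [ 2.39228087 -4.52422331 -5.53704166] 13.923375254655234
[[-1,-0.003,0.0,-0.032,0.0,0.083,0.0],[-1,-0.003,0.0,-0.032,0.0,0.084,0.0],[-1,-0.003,0.0,-0.032,0.0,0.083,-0.001],[-1,-0.005,0.0,-0.048,-0.001,0.125,0.0],[-1,-0.005,0.0,-0.048,0.0,0.125,0.0],[-1,-0.004,-0.001,-0.048,0.0,0.125,0.0],[-1,-0.005,0.0,-0.047,0.0,0.125,-0.001],[-1,-0.005,0.0,-0.048,-0.001,0.125,0.0],[-1,-0.004,0.0,-0.048,0.0,0.125,0.0],[-1,-0.005,0.0,-0.048,0.0,0.125,0.0],[-1,-0.004,0.0,-0.038,0.0,0.1,-0.001]]
11 max 0.125 end [533.1  131.62 150.16] [-0.113 -2.912 -0.01 ]
```

Emit:
{"op": "step_arm", "data": {"plan": [[-1, -0.003, 0, -0.032, 0, 0.083, 0], [-1, -0.003, 0, -0.032, 0, 0.083, 0], [-1, -0.003, 0, -0.032, 0, 0.083, 0], [-1, -0.005, 0, -0.048, 0, 0.125, 0], [-1, -0.005, 0, -0.048, 0, 0.125, 0], [-1, -0.005, 0, -0.048, 0, 0.125, 0], [-1, -0.005, 0, -0.048, 0, 0.125, 0], [-1, -0.005, 0, -0.048, 0, 0.125, 0], [-1, -0.005, 0, -0.048, 0, 0.125, 0], [-1, -0.005, 0, -0.048, 0, 0.125, 0], [-1, -0.004, 0, -0.038, 0, 0.1, 0], [-1, 0, 0, 0, 0, 0, 0], [-1, 0, 0, 0, 0, 0, 0], [-1, 0, 0, 0, 0, 0, 0]]}}

```text
t: 20.02
ee_pos: [533.2, 131.7, 150.3]
orientation: [-0.114, -2.912, -0.01]
ft_force: [0.5, -6.0, -6.0]
width: 13.6
grasp_force: 30.0
```

```bash
python3 arc.py; python3 - <<'E'
from h import *
from workcell import vision
d=vision.get_image("side");P=cloud(d)
a=-.08;c=np.array([592.3,127]);xh=np.array([np.cos(a),np.sin(a)]);H=c+93*xh
s=(P[...,:2]-H)@xh;l=(P[...,:2]-c)@np.array([-np.sin(a),np.cos(a)])
k=(s<-30)&(s>-178)&(abs(l)<70)&(P[...,2]>104)&(P[...,2]<165)&(np.abs(l)>25)
th=np.arctan2(P[...,2][k]-100,-s[k])-np.arcsin(8/np.hypot(s[k],P[...,2][k]-100))
print('lid angle',k.sum(),np.percentile(th,[10,25,50,75,90]))
cv2.imwrite("pics/end.png",cv2.resize(d["pixels"][110:260,180:360,::-1],(720,600),interpolation=cv2.INTER_CUBIC))
E
```

```text
grasp rel hinge -148.11267283293813 -0.028527453858156804 68.49556855863835 tilt 0.2272103681609789 [ 0.47361157 -5.95673416 -5.99030813] 13.619168834845672
lid angle 557 [0.19793153 0.21896226 0.22923578 0.23762078 0.24783565]
```

View pics/end.png

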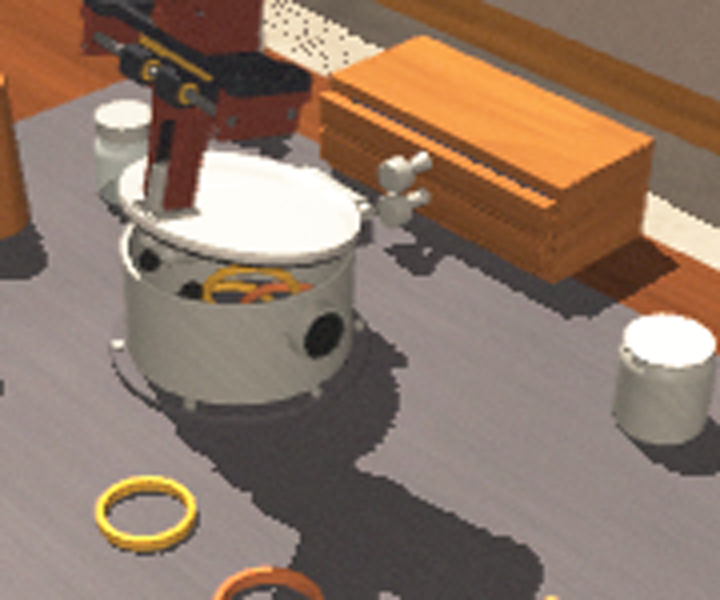

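The lid is held open at about 0.227 rad, which puts the tab about 35 mm up, and the bangles show inside the pot.

```bash
python3 -c "
from workcell import ctrl;print(ctrl.close_job())"
```

```text
the job is handed in; nothing more can be done
None
```

The job is handed in at about 20 s of the 56 s limit: the thermometer was held about 90 mm from the spot for roughly 2 s and laid back on the mat, and the lid is now held open with its tab about 35 mm up.

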